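# Take the mended tea caddy out of the gluing clamp and put it back in its rack

### The arm

A 7-joint arm with a two-finger parallel gripper is mounted at the origin on the work surface. World frame = base frame: x ahead of the robot, y to its left, z up, the work surface at z = 0. Lengths are in m, angles in rad, forces in N, time in s.
With the tool pointing down it reaches from about 0.4 to 0.85 m from the base axis. Payload 4.5 kg.
Tool frame: the origin (TCP) lies midway between the tips of the shut fingers; the grasp point (between the pads) lies 19 mm behind it; z points along the fingers, y is the line along which they close (so a half turn about z gives the same grasp; the last joint's range is limited). The gripper opens to 88 mm and grips with 3 to 60 N. Pads are 18 mm wide; open, the fingers measure 123 mm over their backs; the gripper's body (75 mm by 187 mm) begins 45 mm behind the grasp point.
Start: joints at [-1.116, 0.689, -0.195, 1.565, 0.157, 0.902, -0.215], TCP at [0.255, 0.571, 0.201] pointing down, gripper open.
Joint ranges: [-3.01, 3.01], [-0.46, 2.08], [-1.47, 1.51], [0.13, 2.56], [-1, 4.14], [0.04, 2.09], [-2.66, 2.66]. Speed limits (rad/s): [2.57, 2.57, 3.14, 3.14, 3.14, 3.14, 3.14].

### API

Orientations are given as a unit quaternion [x, y, z, w].
In Python, from plant import sensors, eyes, finish_job gives the robot as it stands.
- The arm moves only by the tool send_rows, never from a script. Its argument "rows" is text: rows parted by semicolons, each of 4 numbers parted by spaces: the shift along the tool's x, y, z normalised to -1 to 1, where 1 is 30 cm, then the turn about the tool's z normalised to -1 to 1, where 1 is 2 pi rad. A call has 1 to 10 rows; each row is the pose to reach, as a shift and turn from the pose commanded when the call began, along the tool's axes at that moment, turning the shorter way round; what a row does not reach only later rows make up. A row lasts 1/12 s, in which the tool goes at most 41.7 mm and 7.16 degrees, less where a joint would pass 70% of its speed; a pose out of reach is approached as far as the arm can. A call with a number of a shift or a turn outside -1 to 1 is refused whole. A call with a gripper value outside its range is refused whole. "jaw" is the closure, from -1 (fully open) to 1 (shut), set as the call begins (left out, the last holds). The fingers move at their own pace and stop on an object; "force" is the grip in N (left out, the last holds). Time passes only in rows, so rows that repeat a pose let the fingers close. It gives the time, the measured TCP pose, the force, the opening and the grip force at its end, in the units of the state.
- sensors.get_state(): the state, without advancing time (a new reading comes with each control period).
- eyes.snapshot(name): name is "scene" or "top" or "wrist"; returns (picture, depth): 420x560x3 uint8, red, green, blue; 420x560 float32, m along the optical axis (not along the pixel's ray), 0 where there is no reading.
- eyes.calibration(name): a dict with "fov_y" (degrees; the focal length in pixels is half the picture's height over the tangent of half this angle, whatever the lens; pixels are square), "cx", "cy" (the principal point, pixels), "world_from_camera" (4x4, takes a point from camera to world coordinates). Camera axes: x right, y down, z forward; pixel columns grow to the right and rows downward; lengths in m; the calibration is good to about 2 mm. The wrist camera is an equidistant fisheye: a pixel r from the principal point sees the ray r / f radians off the axis. A picture is of the moment at which its call begins: read the wrist's pose just before it. calibration takes no time and is no camera call; for the wrist camera it gives the pose at the moment of the call.
- finish_job(): hands the job in; it is judged then, once.
The state is a dict: "clock": time; "q": joint angles; "qd": joint speeds; "joint_torque": joint torques, N m; "tool_pos": TCP position; "eef_rot": TCP orientation; "contact_force": force on the tool from outside, world axes, zero at the start; "moment": the same for the moment, N m; "opening": opening from 0.0 (shut) to 1.0 (fully open); "finger_force": force on a finger pad.
Only numpy, scipy, OpenCV 4.12 (cv2) and the standard library are available. Lean on these libraries where they do the work, as an engineer would, in place of code of your own. Each camera call takes 0.05 s, during which the arm holds its last target. There are 200 camera calls.

### The job

The glue on the wooden tea caddy has set: slide the jaw of the clamp open by its red handle until its red lip is clear of the caddy, and lift the caddy out. Stand it upright on the bare counter and let go so that you can take it again the other way round, by its two narrow ends, then set it down in the empty slot of the rack, fully down on the green pad, upright and centred front to back. Do not drop it or tip it over, and leave the two tins, the thermos and the glue bottle where they are.

Things in the scene. Friction and masses are not known exactly. Their poses are not given: they have to be found in the camera images.
- caddy: Wooden tea caddy, brass lid, dark band: an upright block 66 (its x) by 44 (y) by 90 mm high, about 0.3 kg. Origin: centre of its underside. At the start it stands on the clamp's bed, 15 mm above the counter, its x along the clamp's y (either way), its narrow 44 mm ends (+x and -x) against the jaws, its broad faces free.
- clamp: Clamp fixed to the counter. Origin: on the counter under the caddy's starting place. Grey bed 90 mm wide (x -45 to 45), 15 mm high, from y -65 to +175 mm. Fixed wooden jaw 80 mm wide in x, at y -56 to -34 mm, top 109 mm above the counter.
- jaw (a joint): Travel of the sliding jaw along the clamp's +y: 0 shut (0 to 3 mm at the start), 0.045 m fully open. Stays where left; about 5 N moves it. Shut, the jaw (80 mm wide in x) is at y 34 to 56 mm, top 118 mm; its red lip, 50 mm wide, reaches 12 mm over the caddy, underside 110 mm above the counter (caddy's top 105), so the shut clamp holds it down.
- jaw_grip (a point): Grip point in the red handle on the sliding jaw: an upright square post 24 by 24 mm, its sides along the clamp's x and y, from 23 to 105 mm above the counter; the point is on its axis, 85 mm above the counter and 38 mm from the back of the jaw. Moves with the jaw.
- rack: Wooden rack fixed to the counter, base 80 (x) by 180 (y) by 8 mm. Origin: centre of its underside. Four upright walls 6 mm thick, 52 mm long in x (x -26 to +26 mm), top 112 mm above the counter, at y -87, -29, +29 and +87 mm, make three slots 52 mm wide, open at the top and at both x ends. Two slots hold tins, one is empty.
- pad: Green pad 46 (x) by 44 (y) by 4 mm, fixed in the middle of the empty slot, on the rack's base (its top 12 mm above the counter). Origin: centre of its underside. Its x runs along the slot, like the rack's.
- tin_white: White tin with a steel lid, 60 (x) by 42 (y) by 80 mm high, loose, standing in a slot of the rack, to be left alone. Origin: centre of its underside.
- tin_blue: Blue tin with a steel lid, 60 (x) by 42 (y) by 80 mm high, loose, standing in a slot of the rack, to be left alone. Origin: centre of its underside.
- thermos: Green thermos flask with white stripes, diameter 68, 200 mm high, loose on the counter, to be left alone. Origin: centre of its underside.
- glue: Yellow glue bottle with a red cap, diameter 54, 150 mm high, loose on the counter, to be left alone. Origin: centre of its underside.

How it is judged:
On the way, in this order (a step that is already met when the one before it is completed fails the run):
1. the jaw is slid open until its lip is clear of the caddy (joint above 13 mm) (value of joint jaw above 0.013 m), for 0.1 s.
2. the caddy stands upright on the counter, outside the clamp, let go (height (world z) of caddy below 0.006 m and angle between caddy's own z axis and vertical below 0.1 rad and horizontal distance between caddy and clamp above 0.06 m and contact force between caddy and the fingers below 0.2 N and linear speed of caddy below 0.03 m/s), for 0.1 s.
At the end, for the whole second after the job is handed in: The caddy stands at rest on the green pad in the slot (underside within 4 mm of the pad's top), upright within 4 degrees, its long side along the slot, within 13 mm of the pad's centre front to back and 8 mm sideways; either narrow end may face forward (z of caddy in the frame of pad between 0.001 and 0.008 m and x of caddy in the frame of pad between -0.013 and 0.013 m and y of caddy in the frame of pad between -0.008 and 0.008 m and angle between the x axis of caddy and the x axis of pad, either way round below 0.2 rad and angle between caddy's own z axis and vertical below 0.07 rad and linear speed of caddy below 0.02 m/s); the robot touches nothing.
It fails at once if the caddy is dropped (falls faster than 0.45 m/s, about 10 mm of free fall, while not held) (linear speed of caddy above 0.45 m/s and contact force between caddy and the fingers below 0.2 N).
It fails at once if the caddy is tipped over (more than 35 degrees) (angle between caddy's own z axis and vertical above 0.6 rad).
It fails at once if a tin, the thermos or the glue bottle is moved more than 20 mm or tipped (distance of any of tin_white, tin_blue, thermos, glue from where it was at the start of the episode above 0.02 m or angle between any of tin_white, tin_blue, thermos, glue's own z axis and vertical above 0.35 rad).
It also fails if it takes over 72 s, if anything falls off the work surface, if the arm or the gripper's body presses on something with over 40 N, if the wrist force passes 120 N, or if a joint passes its speed limit or range.

## Working session

There is one attempt and no reset: what is moved stays moved. The work goes in short steps, Python scripts to look and compute and a tool call to move; the robot and the scene stay as the last step left them, time stands still between calls to the robot, and variables do not carry over. Pictures are saved under pics/ and viewed, at most 10 in all, crops included, and the job is handed in when it is done.

Besides the shell and the picture viewer there is one more tool, called after "Call:" by a JSON object that holds its "method" and its "body", one argument or row to a line. send_rows: Moves the arm, as the interface text tells. Scaled input: -1 to 1 covers 30 cm each way for a shift and 2 pi rad each way for a turn. Its arguments: {"type":"object","properties":{"rows":{"type":"string"},"jaw":{"type":"number"},"force":{"type":"number"}},"required":["rows"]}

```bash
mkdir -p pics; ls; python3 - <<'E'
from plant import sensors, eyes
import cv2,numpy as np
print(sensors.get_state())
for n in ("scene","top"):
    p,d=eyes.snapshot(n); c=eyes.calibration(n); print(n,c)
    np.savez(f"pics/{n}0.npz",p=p,d=d,T=c["world_from_camera"],f=210/np.tan(np.radians(c["fov_y"])/2),c=[c["cx"],c["cy"]])
    cv2.imwrite(f"pics/{n}0.png",p[...,::-1])
E
```

```text
pics
{'clock': 0.0, 'q': array([-1.11620961,  0.69000381, -0.19452038,  1.56633979,  0.15727095,
        0.90250667, -0.21512345]), 'qd': array([ 3.86069612e-04, -1.00799534e-03, -1.07093332e-04, -1.22667034e-03,
        6.74096754e-04,  7.51696486e-04, -6.86799942e-05]), 'joint_torque': array([ 7.79031816e-04, -5.27557468e+01, -1.26637179e+00, -1.53419155e+01,
       -5.26789797e-02,  6.99772747e-03,  1.79419330e-04]), 'tool_pos': array([0.25504951, 0.56981521, 0.20039902]), 'eef_rot': array([ 2.08821357e-01,  9.77953357e-01, -9.23510563e-04, -1.41909305e-04]), 'contact_force': array([-0.66036561,  0.06867951, -0.17773975]), 'moment': array([ 0.03828024, -0.00435839,  0.05146459]), 'finger_force': 0.0, 'opening': 0.9963839291223784}
scene {'fov_y': 57.18172417788889, 'cx': 281.56355042128143, 'cy': 215.55892501476407, 'world_from_camera': array([[ 0.17223903,  0.77817513, -0.60396786,  1.00144629],
       [ 0.98498584, -0.14333122,  0.09622403, -0.05001809],
       [-0.0116883 , -0.61147332, -0.79117872,  0.62336962],
       [ 0.        ,  0.        ,  0.        ,  1.        ]])}
top {'fov_y': 54.51404666805738, 'cx': 283.81343681903775, 'cy': 205.91153505352412, 'world_from_camera': array([[ 1.96206244e-01, -9.56209578e-01,  2.17178157e-01,
         3.91844330e-01],
       [-9.80562639e-01, -1.91301487e-01,  4.35964559e-02,
         6.75407652e-03],
       [-1.40844321e-04, -2.21510684e-01, -9.75157934e-01,
         8.28797502e-01],
       [ 0.00000000e+00,  0.00000000e+00,  0.00000000e+00,
         1.00000000e+00]])}
```

View pics/top0.png

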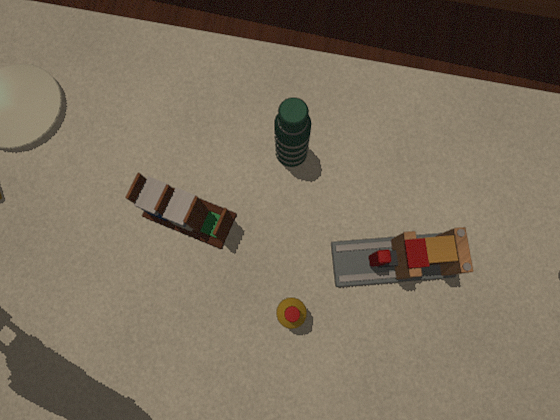

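View pics/scene0.png

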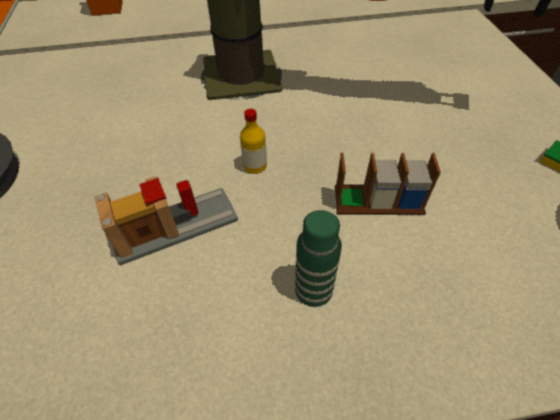

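The top view shows the clamp at the right: handle around (381,258), caddy top (441,250), fixed jaw (463,250). The rack is at (185,210) with its empty slot and green pad at (211,222). The thermos is at (293,110) and the glue at (292,313). The scene view agrees: the clamp is at the left, and the empty slot is the one nearest the thermos and glue.

```bash
cat > h.py <<'E'
import numpy as np,cv2
def load(n):
    a=np.load(f"pics/{n}.npz"); p,d=a["p"],a["d"]; v,u=np.mgrid[:420,:560]
    P=np.stack([(u-a["c"][0])/a["f"]*d,(v-a["c"][1])/a["f"]*d,d],-1)@a["T"][:3,:3].T+a["T"][:3,3]
    hsv=cv2.cvtColor(p,cv2.COLOR_RGB2HSV); P[d==0]=np.nan
    return p,P,hsv.astype(int)
def rect(X):
    c,s,a=cv2.minAreaRect((X[:,:2]*1000).astype(np.float32)); return np.round(c,1),np.round(s,1),round(a,1),len(X)
E
python3 - <<'E'
from h import *
for n in ("top0","scene0"):
    p,P,h=load(n); x,y,z=P[...,0],P[...,1],P[...,2]
    print(n,"counter z",np.nanmedian(z))
    red=((h[...,0]<6)|(h[...,0]>174))&(h[...,1]>200)&(h[...,2]>90)
    green=(h[...,0]>45)&(h[...,0]<80)&(h[...,1]>150)
    A=(y<-.1)&(x>.2)
    def m(name,k): print(name,rect(P[k]) if k.sum()>5 else k.sum(), np.nanmedian(z[k]) if k.any() else '')
    C=(y<-.05)&(y>-.5)&(x>.25)&(x<.75)
    lo=np.nanmin
    m("bed",C&(z>.010)&(z<.019))
    m("lip",C&red&(z>.112)); m("handle",C&red&(z>.097)&(z<.110)); m("redall",C&red)
    m("tops>.103",C&(z>.1005)&~red&(z<.125))
    m("sl/fx jaw top",C&(z>.1075)&~red&(z<.125))
    G=(y>0)&(y<.4)&(x>.2)&(x<.75)
    m("pad",G&green&(z<.02)); m("rackwalls",(y>.05)&(y<.4)&(x>.2)&(x<.6)&(z>.105)&(z<.12)); m("rackall",(y>.05)&(y<.4)&(x>.2)&(x<.6)&(z>.006)&(z<.12))
    m("tins",(y>.05)&(y<.4)&(x>.2)&(x<.6)&(z>.074)&(z<.086))
    m("thermos",(z>.15)&(x>.4)&(z<.25)&(y>-.2)&(y<.3));m("glue",(z>.1)&(x<.45)&(x>.2)&(y>-.15)&(y<.15)&(z<.2))
E
```

```text
top0 counter z 0.00040464454712318965
bed (array([ 510.5, -189.6]), array([ 90.2, 238.4]), 15.9, 2550) 0.015775700400811776
lip (array([ 513.5, -204. ]), array([47.4, 34.8]), 16.4, 274) 0.11868783795884341
handle (array([ 499.2, -152.5]), array([19.6, 21.3]), 14.3, 55) 0.10519668919611302
redall (array([ 506.9, -181.6]), array([47.4, 81.5]), 16.4, 329) 0.11835664810658564
tops>.103 (array([ 518.6, -219. ]), array([ 79.9, 163.6]), 15.9, 2084) 0.10831417351524675
sl/fx jaw top (array([ 519.2, -221. ]), array([ 79.9, 158.2]), 15.8, 1162) 0.11068290678052406
pad (array([590.2, 120.2]), array([ 36.6, 247.2]), 51.0, 86) 0.011958938031779442
rackwalls (array([519.6, 232.7]), array([180.8,  51.9]), 79.1, 504) 0.11179065477324007
rackall (array([412.5, 251.7]), array([181.1, 298.9]), 79.9, 4031) 0.08729629151639307
tins (array([519.3, 230.1]), array([175.8,  61.3]), 79.3, 241) 0.08164148170291174
thermos (array([694.2,  53.5]), array([59.2, 55.9]), 57.0, 1118) 0.19832777219549674
glue (array([371.7,  -9.7]), array([44.6, 44.5]), 75.3, 543) 0.11010762253165629
scene0 counter z -0.0009894560906
[... 326 characters left out ...]
11651474814465379
tops>.103 (array([ 520.8, -218.6]), array([ 82.4, 162.3]), 16.1, 1502) 0.10546488525399722
sl/fx jaw top (array([ 527.2, -241.2]), array([ 80. , 114.2]), 15.7, 547) 0.10887954286495838
pad (array([508.6, 176.3]), array([43.3, 50.9]), 78.2, 343) 0.01089844028473208
rackwalls (array([521.9, 232.7]), array([180.3,  52. ]), 78.9, 340) 0.1102974259068214
rackall (array([522.5, 232.6]), array([180.9,  79.8]), 78.7, 4582) 0.06647626500358156
tins (array([521.6, 232.5]), array([180.2,  62.4]), 79.1, 546) 0.082109973925594
thermos (array([701. ,  51.9]), array([56.9, 52.1]), 63.4, 1603) 0.195622151490897
glue (array([377.1,  -8.8]), array([33.8, 41.5]), 2.1, 410) 0.11926319249986861
```

Call:
{"method": "send_rows", "body": {
  "rows": "-0.985 -0.692 0 0.139;-0.985 -0.692 0 0.139;-0.985 -0.692 0 0.139;-0.985 -0.692 0 0.139;-0.985 -0.692 0 0.139;-0.985 -0.692 0 0.139;-0.985 -0.692 0 0.139;-0.985 -0.692 0 0.139;-0.985 -0.692 0 0.139;-0.985 -0.692 0 0.139",
  "jaw": -1
}}

```text
clock: 0.93
tool_pos: [0.4438, 0.2526, 0.2011]
eef_rot: [0.607, 0.794, -0.001, 0.002]
contact_force: [-0.6, -0.0, -0.4]
opening: 1.001
finger_force: 0.0
```

```bash
cat > go.py <<'E'
import sys,numpy as np
from plant import sensors
from scipy.spatial.transform import Rotation as R
# usage: go.py x y z theta_deg (angle of tool y in world)
x,y,z,th=map(float,sys.argv[1:5]); s=sensors.get_state(); r=R.from_quat(s["eef_rot"])
M=r.as_matrix(); t=np.degrees(np.arctan2(M[1,1],M[0,1]))
d=M.T@(np.array([x,y,z])-s["tool_pos"]); turn=-((th-t+180)%360-180)
print("t",round(s["clock"],2),"pos",s["tool_pos"].round(4),"theta",round(t,2),"tilt",round(np.degrees(np.arccos(-M[2,2])),2),"q",s["q"].round(2),"F",s["contact_force"].round(1),"grip",s["finger_force"],s["opening"])
print("ROW",(d/.3).round(4),round(turn/360,4),"dist",np.linalg.norm(d).round(3),"turn",round(turn,1))
E
python3 go.py .501 -.152 .2 16
```

```text
t 0.93 pos [0.4438 0.2526 0.2011] theta 15.2 tilt 0.29 q [-0.62  0.54  0.02  1.91 -0.01  0.69 -0.33] F [-0.6 -0.  -0.4] grip 0.0 1.0014012666961032
ROW [-1.3513 -0.1696  0.0105] -0.0022 dist 0.409 turn -0.8
```

Call:
{"method": "send_rows", "body": {
  "rows": "-0.9 -0.13 0 -0.002;-0.9 -0.13 0 -0.002;-0.9 -0.13 0 -0.002;-0.9 -0.13 0 -0.002;-0.9 -0.13 0 -0.002;-0.9 -0.13 0 -0.002;-0.9 -0.13 0 -0.002"
}}

```text
clock: 1.52
tool_pos: [0.4762, -0.0151, 0.2011]
eef_rot: [0.6, 0.8, -0.001, 0.0]
contact_force: [0.7, -0.3, 0.5]
opening: 1.002
finger_force: 0.0
```

Call:
{"method": "send_rows", "body": {
  "rows": "-0.45 -0.04 0 0;-0.45 -0.04 0 0;-0.45 -0.04 0 0;-0.45 -0.04 0 0;-0.45 -0.04 0 0;-0.45 -0.04 0 0"
}}

```text
clock: 2.02
tool_pos: [0.5032, -0.1422, 0.2008]
eef_rot: [0.598, 0.801, 0.0, -0.001]
contact_force: [-0.3, 0.2, 0.1]
opening: 1.001
finger_force: 0.0
```

```bash
python3 go.py .5013 -.152 .066 16
```

```text
t 2.02 pos [ 0.5032 -0.1422  0.2008] theta 16.53 tilt 0.08 q [ 0.22  0.55 -0.05  1.88  0.04  0.71  0.44] F [-0.3  0.2  0.1] grip 0.0 1.0005793189294128
ROW [-0.0302 -0.0152  0.4493] 0.0015 dist 0.135 turn 0.5
```

Call:
{"method": "send_rows", "body": {
  "rows": "-0.03 -0.015 0 0.0015;-0.03 -0.015 0.1 0.0015;-0.03 -0.015 0.2 0.0015;-0.03 -0.015 0.3 0.0015;-0.03 -0.015 0.37 0.0015;-0.03 -0.015 0.43 0.0015;-0.03 -0.015 0.449 0.0015;-0.03 -0.015 0.449 0.0015;-0.03 -0.015 0.449 0.0015"
}}

```text
clock: 2.77
tool_pos: [0.502, -0.152, 0.067]
eef_rot: [0.601, 0.799, 0.0, 0.0]
contact_force: [0.4, 0.1, 1.2]
opening: 1.001
finger_force: 0.0
```

Call:
{"method": "send_rows", "body": {
  "rows": "0 0 0 0;0 0 0 0;0 0 0 0;0 0 0 0;0 0 0 0;0 0 0 0;0 0 0 0;0 0 0 0",
  "jaw": 1,
  "force": 30
}}

```text
clock: 3.43
tool_pos: [0.5017, -0.1528, 0.0665]
eef_rot: [0.602, 0.799, 0.0, -0.0]
contact_force: [0.2, 0.6, 0.7]
opening: 0.417
finger_force: 0.0
```

```bash
python3 go.py .4893 -.110 .066 16
```

```text
t 3.43 pos [ 0.5017 -0.1528  0.0665] theta 16.03 tilt 0.01 q [ 0.23  0.77 -0.03  1.98  0.06  0.39  0.43] F [0.2 0.6 0.7] grip 0.0 0.4167861417812484
ROW [ 0.1485 -0.0002  0.0017] 0.0001 dist 0.045 turn 0.0
```

Call:
{"method": "send_rows", "body": {
  "rows": "0 0 0 0;0 0 0 0;0 0 0 0;0 0 0 0;0 0 0 0;0 0 0 0"
}}

```text
clock: 3.93
tool_pos: [0.4999, -0.1532, 0.0663]
eef_rot: [0.602, 0.799, -0.001, -0.001]
contact_force: [-5.9, -1.6, 2.8]
opening: 0.25
finger_force: 30.0
```

Call:
{"method": "send_rows", "body": {
  "rows": "0.015 0 0 0;0.03 0 0 0;0.045 0 0 0;0.06 0 0 0;0.075 0 0 0;0.09 0 0 0;0.105 0 0 0;0.12 0 0 0;0.13 0 0 0;0.13 0 0 0"
}}

```text
clock: 4.77
tool_pos: [0.4896, -0.1168, 0.0663]
eef_rot: [0.602, 0.798, -0.001, -0.0]
contact_force: [-4.8, -4.1, 0.3]
opening: 0.251
finger_force: 30.0
```

Call:
{"method": "send_rows", "body": {
  "rows": "0 0 0 0;0 0 0 0;0 0 0 0;0 0 0 0;0 0 0 0;0 0 0 0;0 0 0 0;0 0 0 0;0 0 0 0",
  "jaw": -1
}}

```text
clock: 5.52
tool_pos: [0.491, -0.1153, 0.0665]
eef_rot: [0.602, 0.799, 0.0, 0.0]
contact_force: [-0.3, -0.2, 0.5]
opening: 0.904
finger_force: 0.0
```

```bash
python3 go.py .5267 -.2427 .2 16
```

```text
t 5.52 pos [ 0.491  -0.1153  0.0665] theta 16.04 tilt 0.01 q [ 0.15  0.76 -0.02  2.04  0.04  0.34  0.38] F [-0.3 -0.2  0.5] grip 0.0 0.9037321134891552
ROW [-0.4411 -0.003  -0.445 ] 0.0001 dist 0.188 turn 0.0
```

Call:
{"method": "send_rows", "body": {
  "rows": "0 0 -0.06 0;0 0 -0.16 0;0 0 -0.28 0;0 0 -0.4 0;0 0 -0.445 0;0 0 -0.445 0;0 0 -0.445 0"
}}

```text
clock: 6.1
tool_pos: [0.4912, -0.1153, 0.2005]
eef_rot: [0.602, 0.799, 0.0, 0.001]
contact_force: [0.4, -0.6, 0.2]
opening: 0.998
finger_force: 0.0
```

```bash
cat > snap.py <<'E'
import sys,numpy as np,cv2
from plant import eyes
for n in sys.argv[2:]:
    p,d=eyes.snapshot(n); c=eyes.calibration(n); k=n+sys.argv[1]
    np.savez(f"pics/{k}.npz",p=p,d=d,T=c["world_from_camera"],f=210/np.tan(np.radians(c["fov_y"])/2),c=[c["cx"],c["cy"]])
    cv2.imwrite(f"pics/{k}.png",p[...,::-1])
E
python3 snap.py 1 scene top; python3 - <<'E'
from h import *
for n in ("top1","scene1"):
    p,P,h=load(n); z=P[...,2]
    q=(P[...,:2]-np.array([.5255,-.2427]))@np.array([[.9613,-.2756],[.2756,.9613]])*1000
    red=((h[...,0]<6)|(h[...,0]>174))&(h[...,1]>200)&(h[...,2]>90)
    C=(abs(q[...,0])<60)&(q[...,1]>-70)&(q[...,1]<170)
    for nm,k in (("lip",C&red&(z>.112)&(z<.125)),("handle",C&red&(z>.097)&(z<.110)),("caddytop",C&~red&(z>.1)&(z<.108)&(q[...,1]>-33)&(q[...,1]<45))):
        if k.sum()>5: print(n,nm,k.sum(),np.percentile(q[k],[2,50,98],axis=0).round(1).T.tolist(),rect(P[k]))
E
python3 go.py .5255 -.2427 .2 16
```

```text
top1 handle 46 [[-11.3, -3.8, 9.3], [121.2, 129.6, 142.9]] (array([ 488.3, -116. ]), array([20.7, 22.2]), 18.5, 46)
scene1 lip 187 [[-20.8, -5.8, 9.0], [61.9, 81.0, 94.0]] (array([ 499. , -169.1]), array([33.6, 33.4]), 15.8, 187)
scene1 handle 90 [[-5.0, 6.3, 14.2], [122.4, 132.4, 140.7]] (array([ 493.7, -115.2]), array([20.2, 19. ]), 20.1, 90)
scene1 caddytop 800 [[-16.1, 7.9, 28.7], [-31.5, -0.9, 31.3]] (array([ 531.2, -241. ]), array([47.2, 65.4]), 15.3, 800)
t 6.2 pos [ 0.4899 -0.1151  0.1988] theta 16.04 tilt 0.14 q [ 0.16  0.53 -0.03  1.93  0.03  0.68  0.39] F [-0.1 -0.1 -0.8] grip 0.0 0.9995597158910432
ROW [-0.4415 -0.0034 -0.0044] 0.0001 dist 0.132 turn 0.0
```

Call:
{"method": "send_rows", "body": {
  "rows": "-0.44 0 0 0;-0.44 0 0 0;-0.44 0 0 0;-0.44 0 0 0;-0.44 0 0 0;-0.44 0 0 0"
}}

```text
clock: 6.7
tool_pos: [0.5263, -0.2412, 0.1982]
eef_rot: [0.602, 0.799, -0.0, -0.002]
contact_force: [0.5, -0.0, -1.0]
opening: 1.003
finger_force: 0.0
```

```bash
python3 go.py .5265 -.2417 .056 16
```

```text
t 6.7 pos [ 0.5263 -0.2412  0.1982] theta 16.01 tilt 0.23 q [ 0.38  0.63 -0.04  1.71  0.03  0.8   0.6 ] F [ 0.5 -0.  -1. ] grip 0.0 1.0028495058913511
ROW [-0.0034  0.0014  0.474 ] 0.0 dist 0.142 turn 0.0
```

Call:
{"method": "send_rows", "body": {
  "rows": "0 0 0.07 0;0 0 0.15 0;0 0 0.23 0;0 0 0.31 0;0 0 0.38 0;0 0 0.43 0;0 0 0.46 0;0 0 0.47 0;0 0 0.47 0;0 0 0.47 0"
}}

```text
clock: 7.53
tool_pos: [0.5279, -0.2415, 0.0596]
eef_rot: [0.601, 0.799, 0.0, 0.0]
contact_force: [-0.5, -0.5, 0.1]
opening: 1.003
finger_force: 0.0
```

Call:
{"method": "send_rows", "body": {
  "rows": "0 0 0 0;0 0 0 0;0 0 0 0;0 0 0 0;0 0 0 0;0 0 0 0;0 0 0 0;0 0 0 0;0 0 0 0;0 0 0 0",
  "jaw": 1,
  "force": 25
}}

```text
clock: 8.37
tool_pos: [0.5281, -0.2421, 0.0592]
eef_rot: [0.602, 0.799, 0.0, 0.001]
contact_force: [1.0, 0.2, 2.0]
opening: 0.495
finger_force: 25.0
```

```bash
python3 go.py .5265 -.2417 .2 16
```

```text
t 8.37 pos [ 0.5281 -0.2421  0.0592] theta 16.04 tilt 0.08 q [ 0.37  0.83 -0.04  1.82  0.05  0.49  0.58] F [1.  0.2 2. ] grip 25.001060664653778 0.49478406241719264
ROW [ 0.0026 -0.0043 -0.4693] 0.0001 dist 0.141 turn 0.0
```

Call:
{"method": "send_rows", "body": {
  "rows": "0 0 -0.01 0;0 0 -0.03 0;0 0 -0.07 0;0 0 -0.13 0;0 0 -0.2 0;0 0 -0.27 0;0 0 -0.34 0;0 0 -0.4 0;0 0 -0.44 0;0 0 -0.44 0"
}}

```text
clock: 9.2
tool_pos: [0.5286, -0.243, 0.1943]
eef_rot: [0.602, 0.799, 0.001, 0.002]
contact_force: [1.3, -0.3, -4.7]
opening: 0.494
finger_force: 25.0
```

```bash
python3 go.py .62 -.09 .19 79; python3 snap.py 2 scene; python3 - <<'E'
from h import *
p,P,h=load("scene2"); k=np.isfinite(P[...,2])&(abs(P[...,0]-.53)<.15)&(abs(P[...,1]+.24)<.12)
r,c=np.where(k); cv2.imwrite("pics/s2c.png",cv2.resize(p[60:300,40:340,::-1],None,fx=2,fy=2))
E
```

```text
t 9.2 pos [ 0.5286 -0.243   0.1943] theta 16.01 tilt 0.29 q [ 0.38  0.63 -0.04  1.72  0.04  0.79  0.6 ] F [ 1.3 -0.3 -4.7] grip 24.970199167728424 0.4944490536653322
ROW [0.4062 0.4336 0.0147] -0.175 dist 0.178 turn -63.0
```

View pics/s2c.png

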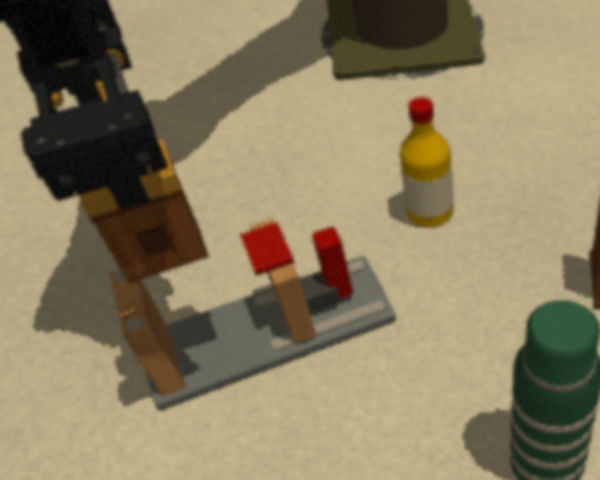

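The crop shows the caddy held upright in the gripper at about (155,235), clear above the clamp. The lip (268,247) and handle (330,262) are slid open.

Call:
{"method": "send_rows", "body": {
  "rows": "0.03 0.03 0 -0.015;0.08 0.08 0 -0.034;0.13 0.14 0 -0.053;0.18 0.19 0 -0.072;0.23 0.245 0 -0.091;0.28 0.3 0 -0.11;0.33 0.35 0 -0.13;0.37 0.39 0 -0.147;0.395 0.42 0 -0.163;0.406 0.433 0 -0.175"
}}

```text
clock: 10.08
tool_pos: [0.6183, -0.0863, 0.1896]
eef_rot: [0.092, 0.996, 0.001, -0.001]
contact_force: [-0.3, 1.0, -4.6]
opening: 0.493
finger_force: 25.0
```

Call:
{"method": "send_rows", "body": {
  "rows": "0 0 0 0;0 0 0 0;0 0 0 0"
}}

```text
clock: 10.33
tool_pos: [0.6174, -0.0905, 0.1902]
eef_rot: [0.097, 0.995, -0.001, -0.001]
contact_force: [0.1, -0.5, -4.6]
opening: 0.497
finger_force: 25.0
```

```bash
python3 go.py .62 -.09 .0445 79
```

```text
t 10.33 pos [ 0.6174 -0.0905  0.1902] theta 78.86 tilt 0.14 q [ 0.26  0.71 -0.34  1.57  0.28  0.91  1.2 ] F [ 0.1 -0.5 -4.6] grip 24.96876060962677 0.49696252511663963
ROW [-0.0092  0.0039  0.4855] -0.0004 dist 0.146 turn -0.1
```

Call:
{"method": "send_rows", "body": {
  "rows": "0 0 0.06 0;0 0 0.13 0;0 0 0.2 0;0 0 0.27 0;0 0 0.33 0;0 0 0.39 0;0 0 0.43 0;0 0 0.46 0;0 0 0.47 0;0 0 0.475 0"
}}

```text
clock: 11.17
tool_pos: [0.6185, -0.0895, 0.0483]
eef_rot: [0.096, 0.995, -0.0, -0.0]
contact_force: [-0.6, -0.0, -3.6]
opening: 0.49
finger_force: 25.0
```

Call:
{"method": "send_rows", "body": {
  "rows": "0 0 0.003 0;0 0 0.006 0;0 0 0.009 0;0 0 0.011 0;0 0 0.011 0;0 0 0.011 0"
}}

```text
clock: 11.67
tool_pos: [0.6187, -0.0892, 0.0454]
eef_rot: [0.096, 0.995, 0.0, 0.0]
contact_force: [0.1, 0.0, -4.3]
opening: 0.494
finger_force: 25.0
```

```bash
python3 go.py .62 -.09 .0440 79
```

```text
t 11.67 pos [ 0.6187 -0.0892  0.0454] theta 79.03 tilt 0.02 q [ 0.22  0.9  -0.27  1.68  0.37  0.61  1.12] F [ 0.1  0.  -4.3] grip 24.969201385974884 0.4942782445335381
ROW [-0.0046 -0.0017  0.0048] 0.0001 dist 0.002 turn 0.0
```

Call:
{"method": "send_rows", "body": {
  "rows": "0 0 0.002 0;0 0 0.004 0;0 0 0.005 0;0 0 0.005 0;0 0 0.005 0"
}}

```text
clock: 12.08
tool_pos: [0.6188, -0.0892, 0.0442]
eef_rot: [0.096, 0.995, 0.0, 0.0]
contact_force: [-1.3, 0.3, 1.3]
opening: 0.494
finger_force: 25.0
```

Call:
{"method": "send_rows", "body": {
  "rows": "0 0 0 0;0 0 0 0;0 0 0 0;0 0 0 0;0 0 0 0;0 0 0 0;0 0 0 0;0 0 0 0;0 0 0 0",
  "jaw": -1
}}

```text
clock: 12.83
tool_pos: [0.6186, -0.0892, 0.0437]
eef_rot: [0.096, 0.995, 0.0, 0.0]
contact_force: [0.6, 0.2, 0.2]
opening: 1.004
finger_force: 0.0
```

Call:
{"method": "send_rows", "body": {
  "rows": "0 0 -0.03 0;0 0 -0.08 0;0 0 -0.16 0;0 0 -0.25 0;0 0 -0.34 0;0 0 -0.43 0;0 0 -0.52 0;0 0 -0.52 0;0 0 -0.52 0"
}}

```text
clock: 13.58
tool_pos: [0.6197, -0.0893, 0.202]
eef_rot: [0.096, 0.995, 0.0, 0.002]
contact_force: [0.1, -0.0, -1.1]
opening: 1.004
finger_force: 0.0
```

Call:
{"method": "send_rows", "body": {
  "rows": "0 0 0 0.125;0 0 0 0.25;0 0 0 0.25;0 0 0 0.25;0 0 0 0.25;0 0 0 0.25;0 0 0 0.25;0 0 0 0.25;0 0 0 0.25;0 0 0 0.25"
}}

```text
clock: 14.42
tool_pos: [0.6174, -0.0892, 0.1983]
eef_rot: [0.662, 0.749, -0.001, -0.001]
contact_force: [0.5, 1.1, 0.4]
opening: 0.999
finger_force: 0.0
```

Call:
{"method": "send_rows", "body": {
  "rows": "0 0 0 0.05;0 0 0 0.05;0 0 0 0.05;0 0 0 0.05;0 0 0 0.05;0 0 0 0.05"
}}

```text
clock: 14.92
tool_pos: [0.618, -0.0891, 0.199]
eef_rot: [0.769, 0.64, -0.001, -0.001]
contact_force: [0.3, -0.3, 0.1]
opening: 0.999
finger_force: 0.0
```

```bash
python3 go.py .6188 -.0892 .2 -11; python3 snap.py 3 scene wrist; python3 - <<'E'
from h import *
p,P,h=load("scene3"); z=P[...,2]
k=(z>.08)&(z<.1)&(abs(P[...,0]-.619)<.06)&(abs(P[...,1]+.089)<.06); print("caddy top",rect(P[k]),np.nanmedian(z[k]))
E
```

```text
t 14.92 pos [ 0.618  -0.0891  0.199 ] theta -10.48 tilt 0.09 q [ 0.01  0.69  0.11  1.58 -0.09  0.88 -0.03] F [ 0.3 -0.3  0.1] grip 0.0 0.9990333476602167
ROW [ 0.0003  0.0026 -0.0032] 0.0014 dist 0.001 turn 0.5
caddy top (array([621. , -87.9]), array([45.3, 69.8]), 78.8, 991) 0.0891184741330141
```

View pics/wrist3.png

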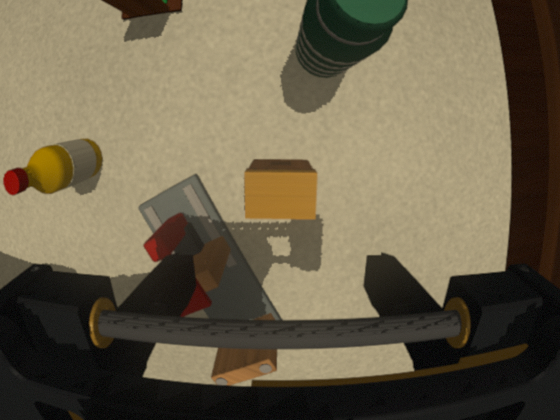

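The wrist view shows the caddy standing upright and alone on the counter at (281,190), centred between the fingers with its long side along the closing direction. The thermos (355,30) and glue (65,165) are untouched.

Call:
{"method": "send_rows", "body": {
  "rows": "0 0.003 0.07 0.0014;0 0.003 0.15 0.0014;0 0.003 0.23 0.0014;0 0.003 0.31 0.0014;0 0.003 0.38 0.0014;0 0.003 0.44 0.0014;0 0.003 0.48 0.0014;0 0.003 0.505 0.0014;0 0.003 0.505 0.0014;0 0.003 0.505 0.0014"
}}

```text
clock: 15.85
tool_pos: [0.6199, -0.0895, 0.0486]
eef_rot: [0.772, 0.635, 0.0, 0.0]
contact_force: [0.3, -0.3, 1.1]
opening: 1.0
finger_force: 0.0
```

```bash
python3 go.py .619 -.0892 .047 -11
```

```text
t 15.85 pos [ 0.6199 -0.0895  0.0486] theta -11.09 tilt 0.04 q [ 0.03  0.89  0.07  1.68 -0.11  0.57 -0.03] F [ 0.3 -0.3  1.1] grip 0.0 1.0004545881921987
ROW [ 0.0005 -0.003   0.0053] -0.0002 dist 0.002 turn -0.1
```

Good. Close.

Call:
{"method": "send_rows", "body": {
  "rows": "0 0 0 0;0 0 0 0;0 0 0 0;0 0 0 0;0 0 0 0;0 0 0 0;0 0 0 0;0 0 0 0;0 0 0 0",
  "jaw": 1,
  "force": 25
}}

```text
clock: 16.6
tool_pos: [0.6194, -0.0893, 0.0489]
eef_rot: [0.772, 0.635, 0.0, -0.0]
contact_force: [-2.7, 0.1, 6.3]
opening: 0.742
finger_force: 25.0
```

```bash
python3 go.py .619 -.0892 .21 -11
```

```text
t 16.6 pos [ 0.6194 -0.0893  0.0489] theta -11.09 tilt 0.01 q [ 0.03  0.89  0.07  1.68 -0.11  0.57 -0.03] F [-2.7  0.1  6.3] grip 25.004957020282745 0.7419345241003396
ROW [ 3.000e-04 -1.400e-03 -5.369e-01] -0.0003 dist 0.161 turn -0.1
```

Call:
{"method": "send_rows", "body": {
  "rows": "0 0 -0.01 0;0 0 -0.03 0;0 0 -0.07 0;0 0 -0.14 0;0 0 -0.22 0;0 0 -0.3 0;0 0 -0.39 0;0 0 -0.47 0;0 0 -0.54 0;0 0 -0.56 0"
}}

```text
clock: 17.43
tool_pos: [0.6216, -0.0899, 0.2205]
eef_rot: [0.772, 0.635, 0.002, 0.002]
contact_force: [-0.3, 0.5, -4.2]
opening: 0.738
finger_force: 25.0
```

```bash
python3 - <<'E'
from h import *
a=np.radians(-11); Rm=np.array([[np.cos(a),-np.sin(a)],[np.sin(a),np.cos(a)]])
for n in ("top0","scene0"):
    p,P,h=load(n); z=P[...,2]; q=(P[...,:2]-np.array([.520,.2327]))@Rm*1000
    for w in (-87,-29,29,87):
        k=(abs(q[...,0])<35)&(abs(q[...,1]-w)<9)&(z>.107)&(z<.116); Q=q[k]
        print(n,w,k.sum(),np.percentile(Q,[2,98],axis=0).round(1).tolist(),"slope",np.polyfit(Q[:,0],Q[:,1],1).round(3))
    k=(abs(q[...,0])<35)&(abs(q[...,1]+58)<26)&(z>.009)&(z<.015)&(h[...,0]>45)&(h[...,0]<80)&(h[...,1]>150); print("pad",k.sum(),np.percentile(q[k],[1,99],axis=0).round(1).tolist())
E
python3 go.py .509 .1755 .215 -11
```

```text
top0 -87 108 [[-25.5, -90.3], [24.1, -84.2]] slope [ 6.0000e-03 -8.7522e+01]
top0 -29 112 [[-25.4, -32.6], [24.5, -26.3]] slope [ 1.0000e-02 -2.9661e+01]
top0 29 115 [[-25.4, 25.4], [23.8, 31.2]] slope [1.0000e-03 2.7882e+01]
top0 87 122 [[-25.5, 83.1], [24.5, 89.7]] slope [1.3000e-02 8.5858e+01]
pad 82 [[-22.6, -59.2], [19.2, -38.0]]
scene0 -87 70 [[-23.8, -89.6], [27.0, -83.8]] slope [ -0.    -86.846]
scene0 -29 70 [[-21.7, -31.7], [27.1, -25.6]] slope [ -0.    -29.057]
scene0 29 78 [[-22.8, 26.1], [26.5, 32.1]] slope [1.0000e-02 2.8726e+01]
scene0 87 86 [[-22.8, 83.7], [26.9, 90.3]] slope [5.0000e-03 8.6513e+01]
pad 322 [[-19.6, -78.4], [24.8, -36.3]]
t 17.43 pos [ 0.6216 -0.0899  0.2205] theta -11.11 tilt 0.4 q [ 0.01  0.67  0.11  1.55 -0.09  0.92 -0.04] F [-0.3  0.5 -4.2] grip 24.99194025993347 0.7383916473420901
ROW [ 0.7957 -0.5387  0.0151] -0.0003 dist 0.288 turn -0.1
```

Call:
{"method": "send_rows", "body": {
  "rows": "0.04 -0.027 0 0;0.11 -0.075 0 0;0.2 -0.135 0 0;0.3 -0.2 0 0;0.4 -0.27 0 0;0.5 -0.34 0 0;0.6 -0.405 0 0;0.69 -0.465 0 0;0.76 -0.515 0 0;0.79 -0.535 0 0"
}}

```text
clock: 18.27
tool_pos: [0.5029, 0.1798, 0.2145]
eef_rot: [0.77, 0.638, -0.001, -0.003]
contact_force: [-0.4, 1.0, -4.4]
opening: 0.741
finger_force: 25.0
```

Call:
{"method": "send_rows", "body": {
  "rows": "0.005 -0.003 0 0.0003;0.005 -0.003 0 0.0003;0.005 -0.003 0 0.0003;0.005 -0.003 0 0.0003"
}}

```text
clock: 18.6
tool_pos: [0.5077, 0.1733, 0.216]
eef_rot: [0.774, 0.633, -0.0, 0.001]
contact_force: [-0.1, 0.5, -3.8]
opening: 0.738
finger_force: 25.0
```

```bash
python3 go.py .5092 .1754 .17 -10.8
```

```text
t 18.6 pos [0.5077 0.1733 0.216 ] theta -11.4 tilt 0.09 q [-0.51  0.56  0.14  1.83 -0.11  0.77 -0.5 ] F [-0.1  0.5 -3.8] grip 24.9921315908432 0.7376971875759881
ROW [0.0082 0.0036 0.1534] -0.0017 dist 0.046 turn -0.6
```

Call:
{"method": "send_rows", "body": {
  "rows": "0.005 0.003 0.03 -0.001;0.008 0.0036 0.07 -0.0017;0.008 0.0036 0.11 -0.0017;0.008 0.0036 0.14 -0.0017;0.008 0.0036 0.147 -0.0017;0.008 0.0036 0.147 -0.0017;0.008 0.0036 0.147 -0.0017;0.008 0.0036 0.147 -0.0017"
}}

```text
clock: 19.27
tool_pos: [0.5091, 0.1778, 0.1726]
eef_rot: [0.769, 0.639, 0.001, 0.0]
contact_force: [0.6, 0.3, -3.7]
opening: 0.741
finger_force: 25.0
```

```bash
python3 go.py .5092 .1754 .0605 -10.8; python3 snap.py 4 scene top; python3 - <<'E'
from h import *
a=np.radians(-10.8); Rm=np.array([[np.cos(a),-np.sin(a)],[np.sin(a),np.cos(a)]])
for n in ("scene4","top4"):
    p,P,h=load(n); z=P[...,2]; q=(P[...,:2]-np.array([.5092,.1754]))@Rm*1000
    k=(abs(q[...,0])<60)&(abs(q[...,1])<27)&(z>.13)&(z<.19); 
    print(n,"caddy",k.sum(),np.percentile(q[k],[1,99],axis=0).round(1).tolist())
    e=k&(z<.155)&(q[...,0]>30)&(q[...,0]<40); 
    if e.sum()>9: print(" end",e.sum(),np.percentile(q[e],[1,50,99],axis=0).round(1).tolist(),np.nanmin(z[e]))
    for w in (-29,29):
        k=(abs(q[...,0])<35)&(abs(q[...,1]-w)<9)&(z>.106)&(z<.116)
        if k.sum()>9: print(" wall",w,k.sum(),np.percentile(q[k],[2,98],axis=0).round(1).tolist())
p=load("scene4")[0]; cv2.imwrite("pics/s4c.png",cv2.resize(p[60:240,280:480,::-1],None,fx=3,fy=3))
E
```

```text
t 19.27 pos [0.5091 0.1778 0.1726] theta -10.61 tilt 0.08 q [-0.5   0.62  0.12  1.87 -0.12  0.66 -0.49] F [ 0.6  0.3 -3.7] grip 24.99224066734314 0.7413694560624826
ROW [-0.0082  0.0012  0.3738] 0.0005 dist 0.112 turn 0.2
scene4 caddy 842 [[-28.8, -18.7], [34.9, 24.8]]
 end 250 [[30.6, -17.8], [32.8, 3.0], [34.5, 25.0]] 0.13010885255956278
 wall -29 74 [[-22.4, -31.4], [26.6, -25.6]]
 wall 29 17 [[15.5, 26.7], [27.3, 32.1]]
top4 caddy 377 [[-33.9, -19.5], [30.8, 0.9]]
 wall -29 116 [[-25.7, -32.1], [23.4, -26.0]]
```

View pics/s4c.png

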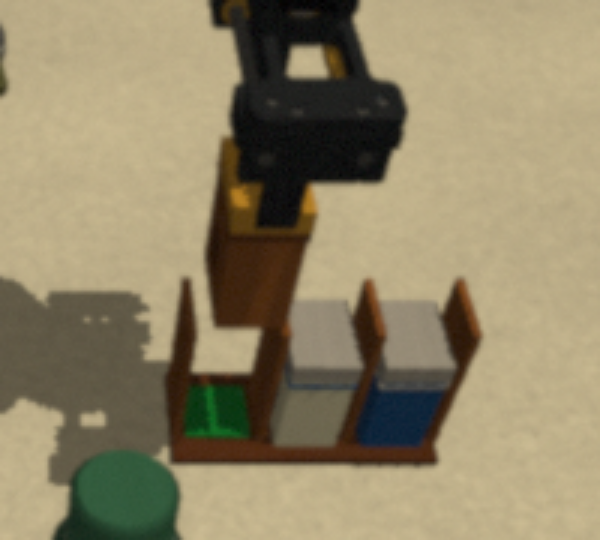

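The crop shows the caddy hanging upright above the empty slot at (260,270), a little toward the tins, with the pad visible at (215,410). I measured it about 2.5 mm too far along the tool's +x, so I'll correct that and lower it.

Call:
{"method": "send_rows", "body": {
  "rows": "-0.0085 0.001 0 0.0004;-0.0085 0.001 0 0.0004;-0.0085 0.001 0.01 0.0004;-0.0085 0.001 0.02 0.0004;-0.0085 0.001 0.02 0.0004"
}}

```text
clock: 19.78
tool_pos: [0.5079, 0.1752, 0.1655]
eef_rot: [0.77, 0.638, -0.001, -0.0]
contact_force: [-0.6, 0.4, -4.2]
opening: 0.741
finger_force: 25.0
```

```bash
python3 go.py .5092 .1754 .0605 -10.8; python3 snap.py 5 scene top; python3 - <<'E'
from h import *
a=np.radians(-10.8); Rm=np.array([[np.cos(a),-np.sin(a)],[np.sin(a),np.cos(a)]])
for n in ("scene5","top5"):
    p,P,h=load(n); z=P[...,2]; q=(P[...,:2]-np.array([.5092,.1754]))@Rm*1000
    k=(abs(q[...,0])<60)&(abs(q[...,1])<27)&(z>.13)&(z<.19); 
    print(n,"caddy",k.sum(),np.percentile(q[k],[1,99],axis=0).round(1).tolist())
E
```

```text
t 19.78 pos [0.5079 0.1752 0.1655] theta -10.73 tilt 0.07 q [-0.49  0.63  0.12  1.88 -0.12  0.64 -0.49] F [-0.6  0.4 -4.2] grip 24.992391765117645 0.7406985839983043
ROW [0.0017 0.0046 0.3499] 0.0002 dist 0.105 turn 0.1
scene5 caddy 840 [[-28.9, -21.7], [34.1, 21.8]]
top5 caddy 361 [[-34.6, -22.6], [30.0, -5.0]]
```

Call:
{"method": "send_rows", "body": {
  "rows": "0.001 0.003 0.015 0;0.001 0.003 0.03 0;0.001 0.003 0.045 0;0.001 0.003 0.06 0;0.001 0.003 0.075 0;0.001 0.003 0.09 0;0.001 0.003 0.105 0;0.001 0.003 0.12 0;0.001 0.003 0.13 0;0.001 0.003 0.13 0"
}}

```text
clock: 20.72
tool_pos: [0.5088, 0.1753, 0.1264]
eef_rot: [0.77, 0.638, -0.001, -0.0]
contact_force: [-0.7, -0.3, -4.3]
opening: 0.739
finger_force: 25.0
```

Call:
{"method": "send_rows", "body": {
  "rows": "0 0 0.02 0;0 0 0.045 0;0 0 0.07 0;0 0 0.095 0;0 0 0.12 0;0 0 0.145 0;0 0 0.17 0;0 0 0.19 0;0 0 0.2 0;0 0 0.2 0"
}}

```text
clock: 21.55
tool_pos: [0.5088, 0.1752, 0.0663]
eef_rot: [0.77, 0.638, -0.001, -0.0]
contact_force: [0.9, 0.1, -4.0]
opening: 0.738
finger_force: 25.0
```

```bash
python3 go.py .5092 .1754 .0605 -10.8
```

```text
t 21.55 pos [0.5088 0.1752 0.0663] theta -10.73 tilt 0.08 q [-0.46  0.79  0.08  1.95 -0.14  0.41 -0.47] F [ 0.9  0.1 -4. ] grip 24.992368519306183 0.7375048252103228
ROW [0.0008 0.0012 0.0193] 0.0002 dist 0.006 turn 0.1
```

Call:
{"method": "send_rows", "body": {
  "rows": "0 0 0.004 0;0 0 0.008 0;0 0 0.012 0;0 0 0.014 0;0 0 0.016 0;0 0 0.018 0;0 0 0.018 0;0 0 0.018 0"
}}

```text
clock: 22.22
tool_pos: [0.5093, 0.1754, 0.0617]
eef_rot: [0.77, 0.638, 0.0, -0.0]
contact_force: [0.1, -0.5, -5.3]
opening: 0.743
finger_force: 25.0
```

Call:
{"method": "send_rows", "body": {
  "rows": "0 0 0.002 0;0 0 0.003 0;0 0 0.004 0;0 0 0.004 0;0 0 0.004 0"
}}

```text
clock: 22.63
tool_pos: [0.5093, 0.1754, 0.0609]
eef_rot: [0.77, 0.638, 0.0, 0.0]
contact_force: [-1.3, 0.3, 0.9]
opening: 0.746
finger_force: 25.0
```

Contact with the pad (z force went from −5.3 to +0.9). Release and rise.

Call:
{"method": "send_rows", "body": {
  "rows": "0 0 0 0;0 0 0 0;0 0 0 0;0 0 0 0;0 0 0 0;0 0 0 0;0 0 0 0",
  "jaw": -1
}}

```text
clock: 23.22
tool_pos: [0.5093, 0.1754, 0.0605]
eef_rot: [0.77, 0.638, 0.0, -0.0]
contact_force: [0.7, -1.0, -0.3]
opening: 0.999
finger_force: 0.0
```

Call:
{"method": "send_rows", "body": {
  "rows": "0 0 -0.03 0;0 0 -0.08 0;0 0 -0.15 0;0 0 -0.24 0;0 0 -0.33 0;0 0 -0.42 0;0 0 -0.5 0;0 0 -0.5 0;0 0 -0.5 0"
}}

```text
clock: 23.97
tool_pos: [0.51, 0.1757, 0.2122]
eef_rot: [0.77, 0.638, 0.002, 0.0]
contact_force: [-0.1, 0.6, -0.0]
opening: 1.004
finger_force: 0.0
```

```bash
python3 go.py .45 .10 .21 -10.8; python3 snap.py 6 scene; python3 - <<'E'
from h import *
a=np.radians(-10.8); Rm=np.array([[np.cos(a),-np.sin(a)],[np.sin(a),np.cos(a)]])
p,P,h=load("scene6"); z=P[...,2]; q=(P[...,:2]-np.array([.5092,.1754]))@Rm*1000
k=(abs(q[...,0])<60)&(abs(q[...,1])<24)&(z>.09)&(z<.106); print(k.sum(),rect(P[k]),np.percentile(q[k],[1,99],axis=0).round(1).tolist(),np.nanpercentile(z[k],[5,50,95]))
cv2.imwrite("pics/s6c.png",cv2.resize(p[40:240,280:480,::-1],None,fx=2.5,fy=2.5))
E
```

```text
t 23.97 pos [0.51   0.1757 0.2122] theta -10.73 tilt 0.2 q [-0.5   0.56  0.14  1.83 -0.11  0.76 -0.49] F [-0.1  0.6 -0. ] grip 0.0 1.004247104547838
ROW [-0.2852 -0.1497  0.0063] 0.0002 dist 0.097 turn 0.1
710 (array([511.4, 176.2]), array([45.3, 68.5]), 79.2, 710) [[-30.2, -21.3], [35.2, 22.8]] [0.09308283 0.1008082  0.10250614]
```

View pics/s6c.png

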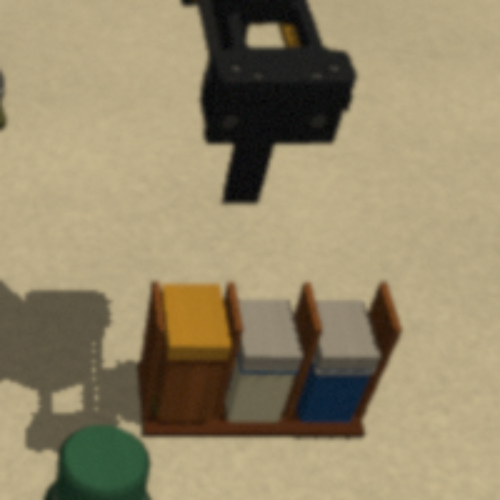

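The crop shows the caddy fully seated and upright in the left slot (195,350), with its top at 101 mm as expected. It is centred within 2–3 mm, the gripper is clear above it, and the tins are undisturbed.

```bash
python3 -c "
from plant import finish_job
print(finish_job())"
```

```text
the job is handed in; nothing more can be done
None
```

I opened the clamp, stood the caddy on the counter, took it again by its narrow ends, set it down upright and centred on the green pad, and handed the job in at about 24 s; the hand-in returned no verdict.

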